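Reset the tripped bench breaker

ROBOT

A 6-joint arm with a two-finger parallel gripper is mounted at the origin on the work surface. World frame = base frame: x ahead of the robot, y to its left, z up, the work surface at z = 0. Lengths are in m, angles in rad, forces in N, time in s.
With the tool pointing down it reaches from about 0.35 to 0.85 m from the base axis. Payload 8.1 kg.
Tool frame: the origin (TCP) lies on the centre line of the jaws, within the pads' length; the fingertips stand robot.tips_ahead ahead of it and the grasp point (between the pads) lies 8 mm behind it (robot.tips_ahead is the distance from the TCP to the fingertips, in m); z points along the fingers, y is the direction in which the jaws open and shut (so a half turn about z gives the same grasp; the last joint's range is limited). The gripper opens to 93 mm and grips with 3 to 60 N. Pads are 15 mm wide; open, the fingers measure 128 mm over their backs; the gripper's body (75 mm by 188 mm) begins 65 mm behind the grasp point.
Start: joints at [-1.278, 0.13, 1.488, -0, 1.523, -0.085], TCP at [0.221, -0.558, 0.23] pointing down, gripper open.
Joint ranges: [-2.96, 2.96], [-0.89, 2.26], [0.02, 2.5], [-1.34, 4.48], [0, 2.73], [-2.66, 2.66]. Speed limits (rad/s): [2.39, 2.39, 2.79, 3.14, 3.14, 3.14].

INTERFACE

Orientations are given as a rotation vector (axis times angle).
In Python, from plant import monitor, eyes, job, robot gives the robot as it stands.
- The arm moves only by the tool servo_tool, never from a script. Its argument "plan" is a list that holds one entry, the list of rows, each a list of 7 numbers: the closure, from -1 (fully open) to 1 (shut), so that 0 is half open, then the shift along the world's x, y, z in mm, then the turn, a rotation vector about the world's x, y, z in rad. In form: [[[hand, dx, dy, dz, ax, ay, az], ...]]. A call has 1 to 12 rows; each row shifts and turns the commanded pose from where the row before left it; what a row does not reach is not made up. A row lasts 1/10 s, in which the tool goes at most 50 mm and 8.59 degrees, less where a joint would pass 70% of its speed; a pose out of reach is approached as far as the arm can. A call with a gripper value outside its range is refused whole. The fingers move at their own pace and stop on an object; "force" is the grip in N (left out, the last holds). Time passes only in rows, so rows that do not move let the fingers close. It gives the time, the measured TCP pose, the force and the opening at its end, in the units of the state.
- monitor.read_state(): the state, without advancing time (a new reading comes with each control period).
- eyes.read_camera(name): name is "scene" or "top" or "wrist"; returns the picture (400x640x3 uint8, red, green, blue); there is no depth.
- eyes.camera_info(name): a dict with "mtx" (3x3 intrinsics, pixels), "R" (3x3) and "t" (3): a world point X has camera coordinates R X + t. Camera axes: x right, y down, z forward; pixel columns grow to the right and rows downward; lengths in m; the calibration is good to about 2 mm. The wrist camera is an equidistant fisheye: a pixel r from the principal point sees the ray r / f radians off the axis. A picture is of the moment at which its call begins: read the wrist's pose just before it. camera_info takes no time and is no camera call; for the wrist camera it gives the pose at the moment of the call.
- job.close_job(): hands the job in, once; it reports no verdict.
The state is a dict: "t": time; "q": joint angles; "dq": joint speeds; "joint_torque": joint torques, N m; "tool_pos": TCP position; "orientation": TCP orientation; "force": force on the tool from outside, world axes, zero at the start; "wrist_torque": the same for the moment, N m; "opening": finger opening in m.
Only numpy, scipy, OpenCV 4.12 (cv2) and the standard library are available. Lean on these libraries where they do the work, as an engineer would, in place of code of your own. Each camera call takes 0.05 s, during which the arm holds its last target. There are 200 camera calls.

TASK

The orange breaker on the bench power rail has tripped and its lever stands upright, halfway. Reset it: push the lever fully off, past the springy resistance at its off rest until it stops firmly, then throw it over to on and let go. Do not force the lever, and leave the blue and green levers on and the sorter tray, bottle and jar where they stand.

Things in the scene. Friction and masses are not known exactly. Their poses are not given: they have to be found in the camera images.
- rack: aluminium base plate of the power rail, fixed to the bench, 160 (x) x 300 (y) x 12 mm; origin at the centre of its underside, on the bench. It carries three identical white breaker casings side by side, 90 mm apart along its y; which colour is where changes.
- orange_pivot (a point): fixed point on the hinge axis of the orange lever, at mid width of its casing, 74 mm above the bench. x axis: level, to the ON side (away from the robot at yaw 0); -x is the OFF side; y: hinge axis; z up. Casing 110 (x) x 66 (y) mm; its cheeks, 19 mm wide, left and right of the lever, reach 78 mm above the bench, marked green at the on end and dark at the off end.
- orange_bar (a point): centre of the orange lever's crossbar, an orange cylinder 20 mm in diameter and 40 mm long lying along the hinge axis, 85 mm from the pivot; carried by a flat steel stem 10 mm thick and 18 mm wide. Bar centre 159 mm above the bench when upright. Moves with the lever; its z axis points from pivot to bar.
- orange (a joint): lever angle, rad: 0 upright (tripped), + on side, - off side. Rests by itself at about -0.53 (off), 0 and +0.58 (on, end stop), snaps over at about -0.32, +0.32. Beyond the off rest a spring resists (square to the lever at the bar 6 to 10 N) up to a firm stop, which lies anywhere from -0.65 to -0.82, different each time; let go, it returns to -0.53. Over 30 N on the lever is forcing it.
- blue_bar (a point): centre of the crossbar of the blue lever, same build as the orange one; it leans to the on side and must stay there
- blue (a joint): angle of the blue lever, same meaning as orange; starts and must stay at about +0.58 (on)
- green_bar (a point): centre of the crossbar of the green lever, same build as the orange one; it leans to the on side and must stay there
- green (a joint): angle of the green lever, same meaning as orange; starts and must stay at about +0.58 (on)
- sorter: bystander: clear open compartment tray 160 x 110 x 35 mm, loose, beside the rail; origin at the centre of its underside
- bottle: bystander: white plastic bottle 60 mm in diameter, 150 mm tall, loose; origin at the centre of its underside
- jar: bystander: glass jar with a dark lid, 68 mm in diameter, 75 mm tall, loose, beyond the rail; origin at the centre of its underside
- orange_base: white casing of the orange breaker, origin under its centre, 12 mm above the bench; axes as orange_pivot. An inner catch stops a tripped lever hard at about +0.15 and it springs back to 0; pushing the lever right up to its firm off stop releases it for good (it lets go 0.03 to 0.07 rad before the stop). If it still stops at +0.15, push off again, further. Once released, 2 to 3 N throw it on.

How it is judged:
By the outcome, as a careful person would: the job done as asked, in the order asked, and still so for the second after the job is handed in, with the robot touching nothing.
It also fails if it takes over 51 s, if anything falls off the work surface, if the arm or the gripper's body presses on something with over 40 N, if the wrist force passes 120 N, or if a joint passes its speed limit or range.

## Working session

There is one attempt and no reset: what is moved stays moved. The work goes in short steps, Python scripts to look and compute and a tool call to move; the robot and the scene stay as the last step left them, time stands still between calls to the robot, and variables do not carry over. Pictures are saved under pics/ and viewed, about 8 in all and at most 12, crops included, and the job is handed in when it is done.

Besides the shell and the picture viewer there is one more tool, called after "Emit:" as name(argument=value, ...) on one line, values as JSON. servo_tool: Moves the arm, as the interface text tells. Its arguments: {"type":"object","properties":{"plan":{"type":"array"},"force":{"type":"number"}},"required":["plan"]}

```bash
ls; mkdir -p pics; python3 - <<'E'
from plant import monitor, eyes, job, robot
import cv2
print(monitor.read_state(), robot.tips_ahead)
for n in("scene","top"):
    im=eyes.read_camera(n); cv2.imwrite(f"pics/{n}0.png",im[:,:,::-1]); print(n,eyes.camera_info(n))
E
```

```text
pics
{'t': 0.0, 'q': array([-1.27840387e+00,  1.31171955e-01,  1.48928256e+00, -5.27196272e-06,
        1.52299275e+00, -8.53999106e-02]), 'dq': array([ 0.0006371 , -0.00044399, -0.00237652,  0.00045944, -0.00033333,
        0.00090021]), 'joint_torque': array([-1.68587325e-03, -5.59842753e+01, -4.91763031e+01,  7.62224430e-02,
        3.53387534e-02, -1.19147703e-04]), 'tool_pos': array([ 0.22118089, -0.55715042,  0.22857919]), 'orientation': array([-3.08389889e+00, -5.89566125e-01,  3.09015051e-04]), 'force': array([-0.25150995, -0.56900223,  0.0557522 ]), 'wrist_torque': array([ 0.07866196,  0.01662135, -0.01860859]), 'opening': 0.09275311178340037} 0.011
scene {'mtx': array([[426.47892904,   0.        , 317.24284425],
       [  0.        , 426.47892904, 188.24789558],
       [  0.        ,   0.        ,   1.        ]]), 'R': array([[-0.30118853,  0.95355363, -0.00457572],
       [ 0.63744874,  0.19777054, -0.7446784 ],
       [-0.70918585, -0.22720538, -0.66740778]]), 't': array([ 0.13481071, -0.27309098,  1.60670093])}
top {'mtx': array([[394.61891053,   0.        , 321.36552273],
       [  0.        , 394.61891053, 199.01533782],
       [  0.        ,   0.        ,   1.        ]]), 'R': array([[-0.01429632, -0.9998506 ,  0.00971564],
       [-0.99252709,  0.01301264, -0.12132869],
       [ 0.12118414, -0.01137759, -0.99256484]]), 't': array([0.03030555, 0.57651405, 1.07662616])}
```

View pics/scene0.png

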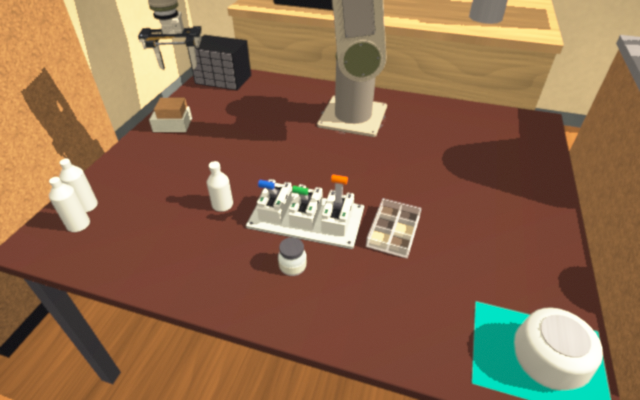

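View pics/top0.png

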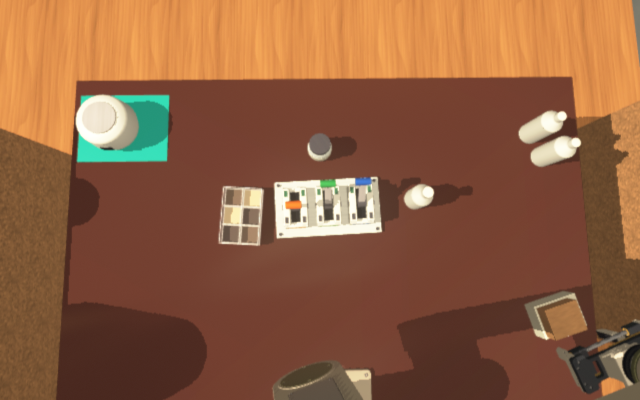

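The scene view shows orange upright at (339,180), nearest the sorter, with green at (300,189) and blue at (266,184). The top view shows orange at (293,205), green at (328,183) and blue at (362,181). The bottle is at about (420,197) and the jar at (319,147).

```bash
cat > h.py <<'E'
from plant import monitor, eyes, job, robot
import cv2, numpy as np
from scipy.spatial.transform import Rotation as Ro
from scipy.optimize import least_squares
H={'orange':(5,18),'green':(45,75),'blue':(105,125)}
def blob(im,c):
    h=cv2.cvtColor(im,cv2.COLOR_RGB2HSV); lo,hi=H[c]
    m=cv2.inRange(h,(lo,200 if c=='orange' else 150,60),(hi,255,255))
    m[:165]=0; m[240:]=0; m[:,:240]=0; m[:,400:]=0
    n,l,s,ce=cv2.connectedComponentsWithStats(m); i=1+np.argmax(s[1:,4]); return ce[i],s[i]
def proj(n,X):
    I=eyes.camera_info(n); p=I['mtx']@(I['R']@X+I['t']); return p[:2]/p[2]
def tri(P):
    r=least_squares(lambda X:np.r_[tuple(proj(n,X)-P[n] for n in P)],[.5,0,.15]); return r.x,np.abs(r.fun).max()
def bars(tag):
    ims={n:eyes.read_camera(n) for n in('scene','top')}
    for n in ims: cv2.imwrite(f'pics/{n}{tag}.png',ims[n][:,:,::-1])
    out={}
    for c in H:
        B={n:blob(ims[n],c) for n in ims}
        out[c]=tri({n:B[n][0] for n in B})[0]
        print(c,out[c].round(4),'res',tri({n:B[n][0] for n in B})[1].round(2),[B[n][1].tolist() for n in B])
    return out
E
python3 - <<'E'
from h import *
b=bars(1)
d=b['green']-b['blue']; print('yaw',np.arctan2(-d[0],d[1]))
s=monitor.read_state(); R=Ro.from_rotvec(s['orientation']).as_matrix(); print(R.round(3))
E
```

```text
orange [0.5542 0.0931 0.165 ] res 0.29 [[331, 174, 17, 11, 128], [287, 201, 12, 3, 16]]Traceback (most recent call last):
  File "<stdin>", line 2, in <module>
  File "h.py", line 20, in bars
    B={n:blob(ims[n],c) for n in ims}
         ~~~~^^^^^^^^^^
  File "h.py", line 10, in blob
    n,l,s,ce=cv2.connectedComponentsWithStats(m); i=1+np.argmax(s[1:,4]); return ce[i],s[i]
                                                      ~~~~~~~~~^^^^^^^^^
    return _wrapfunc(a, 'argmax', axis=axis, out=out, **kwds)
    return bound(*args, **kwds)
ValueError: attempt to get argmax of an empty sequence
```

```bash
python3 - <<'E'
from h import *
a=cv2.imread('pics/top1.png')[165:250,260:400]; cv2.imwrite('pics/crop1.png',cv2.resize(a,None,fx=5,fy=5,interpolation=cv2.INTER_NEAREST))
im=cv2.imread('pics/top1.png')[:,:,::-1]; h=cv2.cvtColor(np.ascontiguousarray(im),cv2.COLOR_RGB2HSV)
im2=cv2.imread('pics/scene1.png')[:,:,::-1]; h2=cv2.cvtColor(np.ascontiguousarray(im2),cv2.COLOR_RGB2HSV)
for u,v in((293,205),(328,183),(362,181)): print(h[v-2:v+3,u].tolist())
for u,v in((339,180),(300,189),(266,184)): print(h2[v-2:v+3,u].tolist())
E
```

```text
[[13, 199, 252], [14, 198, 254], [15, 198, 254], [14, 200, 253], [12, 200, 249]]
[[62, 139, 178], [62, 143, 195], [62, 142, 203], [62, 143, 200], [61, 140, 187]]
[[109, 166, 187], [109, 169, 205], [109, 171, 213], [109, 171, 212], [109, 168, 197]]
[[16, 255, 253], [15, 255, 249], [14, 255, 235], [14, 250, 210], [12, 217, 179]]
[[65, 134, 211], [67, 179, 211], [67, 187, 199], [67, 186, 182], [67, 185, 160]]
[[107, 200, 226], [107, 208, 223], [107, 208, 207], [107, 206, 183], [108, 200, 157]]
```

View pics/crop1.png

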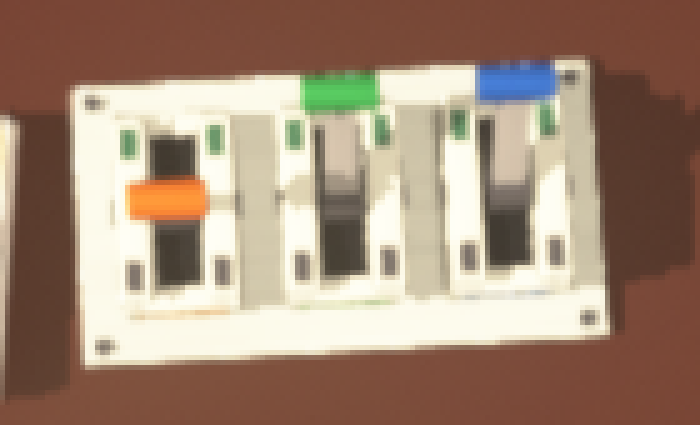

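The crop shows the orange bar centred at about crop (167,199), upright, with green and blue leaning to the on side. The rack corners are at (72,88), (590,60), (608,335) and (85,367).

```bash
sed -i "s/m=cv2.inRange.*/m=cv2.inRange(h,(lo,120,140),(hi,255,255))/" h.py && python3 - <<'E'
from h import *
b=bars(2)
d=b['green']-b['blue']; print('yaw',np.arctan2(-d[0],d[1]))
I=eyes.camera_info('top')
C=np.array([(72,88),(590,60),(608,335),(85,367)])/5+[259.5,164.5]
P=[]
for u,v in C:
    r=I['R'].T@np.linalg.solve(I['mtx'],[u,v,1]); o=-I['R'].T@I['t']; P.append(o+r*(.012-o[2])/r[2])
P=np.array(P); print(P.round(3),P.mean(0))
for a,c in((0,1),(3,2)): print(np.linalg.norm(P[a]-P[c]),np.arctan2(-(P[a]-P[c])[0],(P[a]-P[c])[1]))
y=P[0]-P[1]+P[3]-P[2]; y/=np.linalg.norm(y); print('orange from rack',P.mean(0)+.09*y)
s=monitor.read_state(); R=Ro.from_rotvec(s['orientation']).as_matrix(); print(s['t'],R.round(3))
E
```

```text
orange [0.5491 0.0928 0.1608] res 0.59 [[330, 173, 19, 12, 168], [285, 200, 17, 9, 124]]
green [0.6039 0.0059 0.148 ] res 0.74 [[293, 186, 15, 8, 77], [321, 180, 14, 7, 80]]
blue [ 0.6086 -0.0845  0.1468] res 0.73 [[259, 180, 15, 9, 89], [356, 178, 15, 7, 92]]
yaw 0.05223082987439769
[[ 0.631  0.158  0.012]
 [ 0.643 -0.142  0.012]
 [ 0.484 -0.147  0.012]
 [ 0.47   0.151  0.012]] [0.55707813 0.00528336 0.012     ]
0.3003080604786624 0.04210442201171865
0.2982083124792389 0.046876255099845804
orange from rack [0.55307607 0.09519433 0.012     ]
0.3 [[ 0.929  0.369 -0.   ]
 [ 0.369 -0.929  0.001]
 [ 0.    -0.001 -1.   ]]
```

Emit:
servo_tool(plan=[[[-0.2,20,40,1,0,0,0.08],[-0.2,20,40,1,0,0,0.08],[-0.2,20,40,1,0,0,0.08],[-0.2,20,40,1,0,0,0.08],[-0.2,20,40,1,0,0,0.08],[-0.2,20,40,1,0,0,0.08],[-0.2,20,40,1,0,0,0.08],[-0.2,20,40,1,0,0,0.08],[-0.2,20,40,1,0,0,0.08],[-0.2,20,40,1,0,0,0.08],[-0.2,20,40,1,0,0,0.08],[-0.2,20,40,1,0,0,0.08]]], force=20)

```text
t: 1.5
tool_pos: [0.4619, -0.0759, 0.2419]
orientation: [2.461, 1.952, 0.001]
force: [1.0, -1.0, -0.1]
opening: 0.0557
```

Emit:
servo_tool(plan=[[[-0.2,20,40,0,0,0,0.08],[-0.2,20,40,0,0,0,0.08],[-0.2,20,40,0,0,0,0.08],[-0.2,20,40,0,0,0,0.04],[0,10,11,0,0,0,0],[0,0,0,0,0,0,0],[0,0,0,0,0,0,0],[0,0,0,0,0,0,0]]])

```text
t: 2.3
tool_pos: [0.5509, 0.0923, 0.2416]
orientation: [2.17, 2.272, -0.001]
force: [-0.8, 0.2, -0.9]
opening: 0.0463
```

```bash
python3 - <<'E'
from h import *
s=monitor.read_state(); R=Ro.from_rotvec(s['orientation']).as_matrix(); print(s['t'],s['tool_pos'],s['q'],s['force'],s['opening'],R.round(3),np.arctan2(R[1,1],R[0,1]))
im=eyes.read_camera('wrist'); cv2.imwrite('pics/w1.png',im[:,:,::-1])
E
```

```text
2.3 [0.55093655 0.09231245 0.24162225] [ 7.44184717e-02  1.41213813e-02  1.58832974e+00 -2.86854688e-04
  1.53944194e+00  2.85381302e-02] [-0.78497668  0.16854443 -0.94742214] 0.0462670391612485 [[-0.046  0.999 -0.   ]
 [ 0.999  0.046 -0.   ]
 [-0.    -0.    -1.   ]] 0.04588933408642596
```

View pics/w1.png

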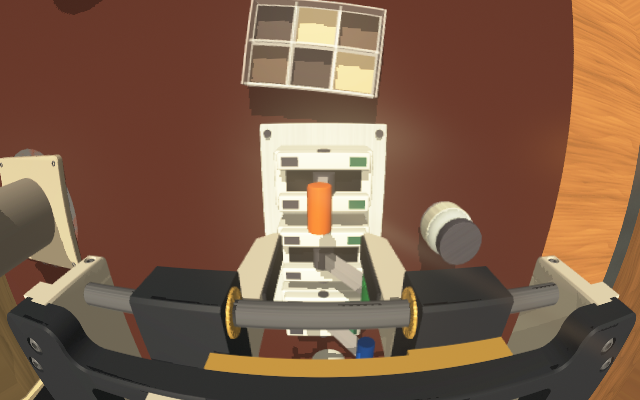

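The wrist view shows the orange bar at (319,209), midway between the fingers. The sorter is above it and the jar to the right, both clear.

```bash
cat >> h.py <<'E'
def wrist(tag=None,z=.159):
    I=eyes.camera_info('wrist'); im=eyes.read_camera('wrist')
    if tag: cv2.imwrite(f'pics/{tag}.png',im[:,:,::-1])
    h=cv2.cvtColor(im,cv2.COLOR_RGB2HSV); m=cv2.inRange(h,(5,180,140),(18,255,255)); m[:140]=0;m[300:]=0;m[:,:200]=0;m[:,460:]=0
    n,l,s,ce=cv2.connectedComponentsWithStats(m); i=1+np.argmax(s[1:,4])
    K=I['mtx']; a=(ce[i]-K[:2,2])/[K[0,0],K[1,1]]; t=np.hypot(*a)
    r=I['R'].T@np.r_[a/t*np.sin(t),np.cos(t)]; o=-I['R'].T@I['t']
    print(ce[i],s[i]); return o+r*(z-o[2])/r[2]
E
python3 -c "
from h import *
print(wrist())"
```

```text
[318.26164519 208.54707631] [ 308  183   23   51 1009]
[0.54788534 0.09099727 0.159     ]
```

Emit:
servo_tool(plan=[[[0,0,0,-30,0,0,0],[0,0,0,-25,0,0,0],[0,-1,0,-18,0,0,0],[0,0,0,-10,0,0,0],[0,0,0,0,0,0,0]]])

```text
t: 2.9
tool_pos: [0.5493, 0.0926, 0.1573]
orientation: [-2.169, -2.271, 0.003]
force: [1.2, 0.6, -0.3]
opening: 0.0463
```

```bash
python3 -c "
from h import *
s=monitor.read_state();print(s['tool_pos'],s['force'])
im=eyes.read_camera('wrist'); cv2.imwrite('pics/w2.png',im[:,:,::-1])"
```

```text
[0.54926866 0.09262583 0.15725284] [ 1.17177137  0.6178866  -0.32336479]
```

View pics/w2.png

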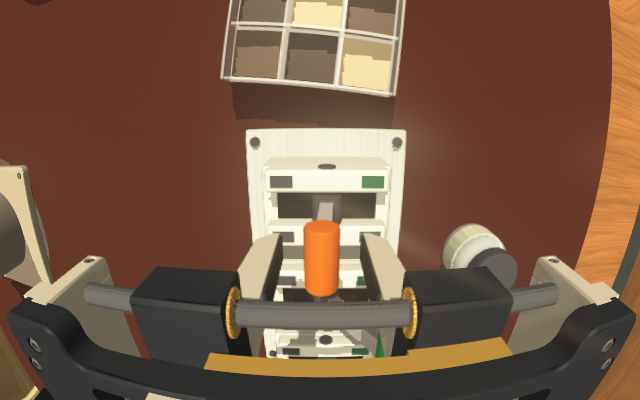

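The bar at (321,258) sits between the two pads with clearance on each side.

Emit:
servo_tool(plan=[[[0,-6,0,0,0,0,0],[0,-6,0,0,0,0,0],[0,-4,0,0,0,-0.05,0],[0,-4,0,-1,0,-0.05,0]]])

```text
t: 3.35
tool_pos: [0.5313, 0.0932, 0.1589]
orientation: [2.115, 2.217, 0.111]
force: [3.1, -0.9, -0.6]
opening: 0.0469
```

Emit:
servo_tool(plan=[[[0,-4,0,-1,0,-0.05,0],[0,-4,0,-1,0,-0.05,0],[0,-4,0,-1.5,0,-0.05,0],[0,-4,0,-1.5,0,-0.05,0]]])

```text
t: 3.75
tool_pos: [0.5149, 0.0933, 0.1541]
orientation: [2.005, 2.102, 0.308]
force: [1.1, 0.4, 0.0]
opening: 0.0469
```

Emit:
servo_tool(plan=[[[0,-4,0,-2.5,0,-0.05,0],[0,-4,0,-3,0,-0.05,0],[0,-4,0,-3,0,-0.05,0],[0,-4,0,-3,0,-0.05,0]]])

```text
t: 4.15
tool_pos: [0.4988, 0.0935, 0.1426]
orientation: [1.888, 1.979, 0.487]
force: [-1.1, -0.6, 0.9]
opening: 0.0464
```

```bash
python3 -c "
from h import *
s=monitor.read_state();print(s['tool_pos'],s['force'],Ro.from_rotvec(s['orientation']).as_matrix()[:,2])
im=eyes.read_camera('wrist'); cv2.imwrite('pics/w3.png',im[:,:,::-1])"
```

```text
[0.49876208 0.09345443 0.14261235] [-1.13307369 -0.64145831  0.8505326 ] [ 4.83609003e-01  4.05263438e-04 -8.75284050e-01]
```

View pics/w3.png

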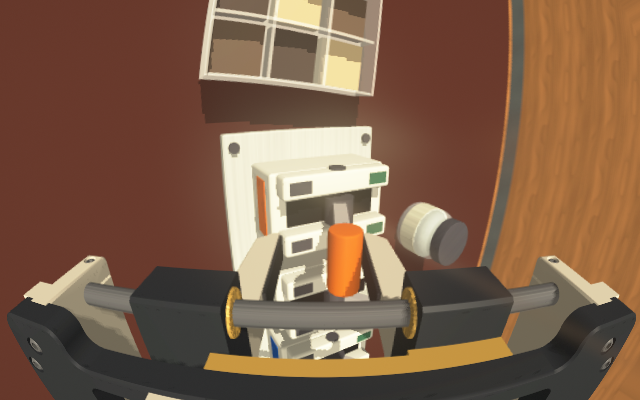

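The bar at (345,260) is close to the right-hand (+x) finger, and the lever leans to the off side. I'll continue into the springy zone in small steps.

Emit:
servo_tool(plan=[[[0,-2.5,0,-2,0,-0.03,0],[0,-2.5,0,-2,0,-0.03,0],[0,-2,0,-2,0,-0.03,0]]])

```text
t: 4.5
tool_pos: [0.4931, 0.0935, 0.138]
orientation: [1.832, 1.921, 0.564]
force: [7.8, -0.1, -0.1]
opening: 0.0466
```

Emit:
servo_tool(plan=[[[0,-1,0,-1,0,-0.015,0],[0,0,0,0,0,0,0]]])

```text
t: 4.7
tool_pos: [0.4919, 0.0935, 0.137]
orientation: [1.823, 1.911, 0.575]
force: [6.4, -0.5, 0.9]
opening: 0.0467
```

Emit:
servo_tool(plan=[[[0,-1,0,-0.8,0,-0.015,0],[0,-1,0,-0.8,0,-0.015,0],[0,0,0,0,0,0,0]]])

```text
t: 5.0
tool_pos: [0.4913, 0.0936, 0.1364]
orientation: [1.805, 1.891, 0.598]
force: [5.9, -3.4, 1.4]
opening: 0.047
```

Emit:
servo_tool(plan=[[[0,0,0,0,0,0,0],[0,0,0,0,0,0,0]]])

```text
t: 5.2
tool_pos: [0.4914, 0.0936, 0.1364]
orientation: [1.806, 1.892, 0.598]
force: [6.1, -3.1, 2.3]
opening: 0.0466
```

```bash
python3 -c "
from h import *
s=monitor.read_state();print(s['tool_pos'],s['force'],s['wrist_torque'],s['joint_torque'],s['q'],Ro.from_rotvec(s['orientation']).as_matrix()[:,2])
im=eyes.read_camera('wrist'); cv2.imwrite('pics/w4.png',im[:,:,::-1])
s=monitor.read_state();print(s['force'])
for i in range(3): eyes.read_camera('top');print(monitor.read_state()['force'])
"
```

```text
[0.49135631 0.09358544 0.13638765] [ 6.12639699 -3.06942156  2.33724973] [-0.38665908 -0.8204623  -0.39298525] [ 1.83423791e+00 -1.46363962e+01 -4.76619101e+01  3.02006705e-01
 -2.08030477e+00 -2.64206127e-02] [ 0.15242268 -0.74338586  2.49365498 -0.13205448  0.7617768   0.17179488] [ 5.96811181e-01 -2.67786210e-04 -8.02381669e-01]
[ 6.08101497 -1.69120962  2.52854494]
[ 6.46705067 -0.93250369  2.25444832]
[ 7.03112533 -3.28688211  1.64103753]
[ 6.27156952 -2.93839079  2.14850629]
```

View pics/w4.png

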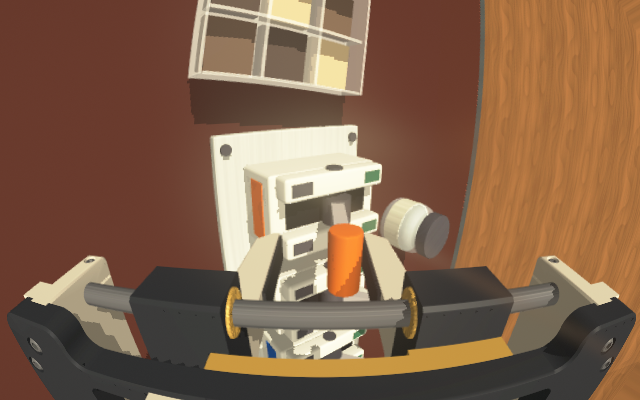

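The lever is held at about -0.6, but joint 3 is at 2.494 against its 2.5 limit. That means the arm stopped there, not the lever. I'll reduce the tool tilt to bring the elbow away from its limit, then push on.

Emit:
servo_tool(plan=[[[0,0,0,2.2,0,0.085,0],[0,0,0,2.2,0,0.085,0],[0,-1,0,2.2,0,0.085,0],[0,-1,0,2.2,0,0.085,0],[0,0,0,0,0,0,0]]])

```text
t: 5.9
tool_pos: [0.4906, 0.0937, 0.1451]
orientation: [2.011, 2.107, 0.3]
force: [3.4, -0.7, 4.3]
opening: 0.0465
```

```bash
cat >> h.py <<'E'
PV=np.array([.550,.074])
def st(a=13):
    s=monitor.read_state(); z=Ro.from_rotvec(s['orientation']).as_matrix()[:,2]; tau=-np.arctan2(z[0],-z[2])
    p=(s['tool_pos'][[0,2]]-PV)*1000; c,S=np.cos(tau),np.sin(tau)
    f=lambda v:p+np.array([a*c+(-v[1])*S,-a*S-v[1]*c])-85*np.array([np.sin(v[0]),np.cos(v[0])])
    r=least_squares(f,[tau,0])
    print('t',round(s['t'],2),'rel',p.round(1),'y',s['tool_pos'][1].round(4),'tau',tau.round(3),'theta,h if touching',r.x.round(3),'F',s['force'].round(1),'q',s['q'].round(2))
E
python3 -c "
from h import *
st()"
```

```text
t 5.9 rel [-59.4  71.1] y 0.0937 tau -0.296 theta,h if touching [-0.57   3.522] F [ 3.4 -0.7  4.3] q [ 0.11 -0.39  2.15 -0.04  1.09  0.07]
```

Emit:
servo_tool(plan=[[[0,-2,0,-1,0,0,0],[0,-2,0,-1,0,0,0],[0,0,0,0,0,0,0]]])

```text
t: 6.2
tool_pos: [0.4855, 0.0936, 0.1422]
orientation: [2.008, 2.104, 0.304]
force: [9.5, -1.9, 1.0]
opening: 0.0464
```

Emit:
servo_tool(plan=[[[0,-1.2,0,-1,0,0,0],[0,0,0,0,0,0,0]]])

```text
t: 6.4
tool_pos: [0.4845, 0.0936, 0.1415]
orientation: [2.008, 2.104, 0.304]
force: [8.7, -0.8, 1.3]
opening: 0.0463
```

Emit:
servo_tool(plan=[[[0,-1.2,0,-1,0,0,0],[0,0,0,0,0,0,0]]])

```text
t: 6.6
tool_pos: [0.4834, 0.0935, 0.1408]
orientation: [2.007, 2.104, 0.304]
force: [9.1, -2.0, 3.2]
opening: 0.0467
```

```bash
python3 -c "
from h import *
st()"
```

```text
t 6.6 rel [-66.6  66.8] y 0.0935 tau -0.301 theta,h if touching [-0.671  4.267] F [ 9.1 -2.   3.2] q [ 0.11 -0.42  2.18 -0.04  1.08  0.08]
```

Emit:
servo_tool(plan=[[[0,-1.1,0,-1,0,0,0],[0,0,0,0,0,0,0]]])

```text
t: 6.8
tool_pos: [0.4825, 0.0935, 0.1401]
orientation: [2.007, 2.103, 0.305]
force: [7.7, -1.4, 3.7]
opening: 0.0468
```

Emit:
servo_tool(plan=[[[0,-1.1,0,-1,0,0,0],[0,0,0,0,0,0,0]]])

```text
t: 7.0
tool_pos: [0.4816, 0.0935, 0.1393]
orientation: [2.007, 2.103, 0.305]
force: [6.4, -2.2, 4.9]
opening: 0.0469
```

Emit:
servo_tool(plan=[[[0,-1.1,0,-1,0,0,0],[0,0,0,0,0,0,0]]])

```text
t: 7.2
tool_pos: [0.4806, 0.0935, 0.1385]
orientation: [2.007, 2.103, 0.305]
force: [5.8, -2.8, 7.8]
opening: 0.0466
```

Emit:
servo_tool(plan=[[[0,-1.1,0,-1,0,0,0],[0,0,0,0,0,0,0]]])

```text
t: 7.4
tool_pos: [0.4795, 0.0936, 0.1376]
orientation: [2.007, 2.103, 0.306]
force: [4.4, -2.2, 6.9]
opening: 0.0466
```

```bash
python3 -c "
from h import *
st()"
```

```text
t 7.4 rel [-70.5  63.6] y 0.0936 tau -0.303 theta,h if touching [-0.731  4.405] F [ 4.4 -2.2  6.9] q [ 0.11 -0.43  2.19 -0.04  1.08  0.08]
```

Emit:
servo_tool(plan=[[[0,-1.1,0,-1,0,0,0],[0,0,0,0,0,0,0]]])

```text
t: 7.6
tool_pos: [0.4785, 0.0937, 0.1367]
orientation: [2.007, 2.103, 0.306]
force: [6.4, -1.2, 6.7]
opening: 0.0471
```

Emit:
servo_tool(plan=[[[0,-1.1,0,-1,0,0,0],[0,0,0,0,0,0,0]]])

```text
t: 7.8
tool_pos: [0.4777, 0.0937, 0.136]
orientation: [2.006, 2.103, 0.307]
force: [7.1, -1.5, 7.9]
opening: 0.0469
```

```bash
python3 -c "
from h import *
st()"
```

```text
t 7.8 rel [-72.3  62. ] y 0.0937 tau -0.303 theta,h if touching [-0.76   4.456] F [ 7.1 -1.5  7.9] q [ 0.11 -0.43  2.2  -0.04  1.07  0.08]
```

Emit:
servo_tool(plan=[[[0,-1.1,0,-1,0,0,0],[0,0,0,0,0,0,0]]])

```text
t: 8.0
tool_pos: [0.4771, 0.0937, 0.1354]
orientation: [2.006, 2.102, 0.308]
force: [7.1, -0.9, 8.9]
opening: 0.0464
```

Emit:
servo_tool(plan=[[[0,-0.8,0,-0.8,0,0,0],[0,0,0,0,0,0,0]]])

```text
t: 8.2
tool_pos: [0.4767, 0.0937, 0.1351]
orientation: [2.005, 2.101, 0.309]
force: [7.8, -0.8, 9.6]
opening: 0.0467
```

```bash
python3 -c "
from h import *
st()"
```

```text
t 8.2 rel [-73.3  61.1] y 0.0937 tau -0.306 theta,h if touching [-0.776  4.573] F [ 7.8 -0.8  9.6] q [ 0.11 -0.44  2.2  -0.04  1.07  0.08]
```

Emit:
servo_tool(plan=[[[0,-1,0,-0.9,0,0,0],[0,0,0,0,0,0,0]]])

```text
t: 8.4
tool_pos: [0.4762, 0.0937, 0.1347]
orientation: [2.004, 2.101, 0.31]
force: [9.3, -1.1, 10.8]
opening: 0.0464
```

Emit:
servo_tool(plan=[[[0,-1,0,-0.9,0,0,0],[0,0,0,0,0,0,0]]])

```text
t: 8.6
tool_pos: [0.4757, 0.0937, 0.1342]
orientation: [2.004, 2.1, 0.311]
force: [10.6, -2.1, 11.0]
opening: 0.0468
```

```bash
python3 -c "
from h import *
st()"
```

```text
t 8.6 rel [-74.3  60.2] y 0.0937 tau -0.308 theta,h if touching [-0.792  4.719] F [10.6 -2.1 11. ] q [ 0.12 -0.44  2.21 -0.04  1.07  0.08]
```

Emit:
servo_tool(plan=[[[0,-1,0,-0.9,0,0,0],[0,0,0,0,0,0,0]]])

```text
t: 8.8
tool_pos: [0.4752, 0.0937, 0.1338]
orientation: [2.003, 2.099, 0.312]
force: [11.7, -3.6, 11.4]
opening: 0.0469
```

Emit:
servo_tool(plan=[[[0,-0.8,0,-0.8,0,0,0],[0,0,0,0,0,0,0]]])

```text
t: 9.0
tool_pos: [0.4748, 0.0937, 0.1335]
orientation: [2.003, 2.099, 0.314]
force: [12.6, -1.5, 12.4]
opening: 0.0471
```

```bash
python3 -c "
from h import *
st()
print(wrist('w5'))"
```

```text
t 9.0 rel [-75.2  59.5] y 0.0937 tau -0.31 theta,h if touching [-0.806  4.838] F [12.6 -1.5 12.4] q [ 0.12 -0.45  2.21 -0.04  1.07  0.08]
[344.20486436 256.5313377 ] [ 328  222   34   72 2138]
[0.47648646 0.10570341 0.159     ]
```

The force on the tool rose steadily from about 8 N to 17.7 N while the lever hardly moved, so this is the firm stop at about -0.8. Now I'll reverse and catch the bar with the other finger.

Emit:
servo_tool(plan=[[[0,5,0,3,0,0,0],[0,5,0,3,0,0,0],[0,5,0,3,0,0,0],[0,6,0,3,0,0,0],[0,6,0,3,0,0,0],[0,6,0,3,0,0,0],[0,5,0,3,0,0,0],[0,0,0,0,0,0,0]]])

```text
t: 9.85
tool_pos: [0.5068, 0.0935, 0.1472]
orientation: [2.012, 2.109, 0.296]
force: [0.5, 1.2, 0.4]
opening: 0.0467
```

```bash
python3 -c "
from h import *
st(-13)"
```

```text
t 9.85 rel [-43.2  73.2] y 0.0935 tau -0.293 theta,h if touching [-0.695  4.322] F [0.5 1.2 0.4] q [ 0.11 -0.34  2.1  -0.03  1.08  0.07]
```

Emit:
servo_tool(plan=[[[0,5,0,4,0,0,0],[0,5,0,4,0,0,0],[0,4,0,2,0,0.03,0],[0,4,0,1,0,0.03,0],[0,4,0,1,0,0.03,0],[0,4,0,1,0,0.03,0]]])

```text
t: 10.45
tool_pos: [0.5323, 0.0937, 0.1604]
orientation: [2.079, 2.18, 0.178]
force: [-4.0, 1.3, 2.4]
opening: 0.0461
```

Emit:
servo_tool(plan=[[[0,4,0,1,0,0.03,0],[0,4,0,1,0,0.03,0],[0,4,0,1,0,0.03,0],[0,4,0,1,0,0.03,0],[0,4,0,0,0,0.03,0]]])

```text
t: 10.95
tool_pos: [0.553, 0.0937, 0.1647]
orientation: [2.157, 2.261, 0.024]
force: [-0.4, 0.3, -0.3]
opening: 0.0463
```

```bash
python3 -c "
from h import *
st(-13)"
```

```text
t 10.95 rel [ 3.  90.7] y 0.0937 tau -0.023 theta,h if touching [-0.116  5.966] F [-0.4  0.3 -0.3] q [ 0.08  0.04  1.7  -0.    1.38  0.03]
```

Now push on carefully past +0.15.

Emit:
servo_tool(plan=[[[0,4,0,0,0,0.03,0],[0,4,0,0,0,0.03,0],[0,4,0,0,0,0.02,0],[0,3,0,-1,0,0.02,0]]])

```text
t: 11.35
tool_pos: [0.5681, 0.0937, 0.1636]
orientation: [-2.13, -2.232, 0.082]
force: [-2.6, 0.3, 2.1]
opening: 0.0463
```

Emit:
servo_tool(plan=[[[0,3,0,-1,0,0.02,0],[0,3,0,-1,0,0.02,0]]])

```text
t: 11.55
tool_pos: [0.5734, 0.0937, 0.1615]
orientation: [-2.108, -2.209, 0.125]
force: [-3.9, -0.4, 4.0]
opening: 0.0465
```

Emit:
servo_tool(plan=[[[0,3,0,-1,0,0.02,0]]])

```text
t: 11.65
tool_pos: [0.5765, 0.0937, 0.1606]
orientation: [-2.097, -2.198, 0.146]
force: [-2.1, -0.3, 3.1]
opening: 0.0467
```

```bash
python3 -c "
from h import *
st(-13)"
```

```text
t 11.65 rel [26.5 86.6] y 0.0937 tau 0.138 theta,h if touching [0.153 4.39 ] F [-2.1 -0.3  3.1] q [0.07 0.26 1.47 0.01 1.55 0.02]
```

Emit:
servo_tool(plan=[[[0,3,0,-1,0,0.02,0],[0,2,0,-0.5,0,0.02,0]]])

```text
t: 11.85
tool_pos: [0.5817, 0.0937, 0.1588]
orientation: [-2.076, -2.176, 0.185]
force: [-4.2, 0.7, 4.4]
opening: 0.0468
```

Emit:
servo_tool(plan=[[[0,2,0,-0.5,0,0.02,0]]])

```text
t: 11.95
tool_pos: [0.5839, 0.0937, 0.1582]
orientation: [-2.065, -2.165, 0.205]
force: [0.8, 0.2, -0.1]
opening: 0.0464
```

Emit:
servo_tool(plan=[[[0,2,0,-0.5,0,0.02,0]]])

```text
t: 12.05
tool_pos: [0.586, 0.0937, 0.1576]
orientation: [-2.054, -2.153, 0.224]
force: [-2.6, 0.7, -1.4]
opening: 0.0465
```

```bash
python3 -c "
from h import *
st(-13)"
```

```text
t 12.05 rel [36.  83.6] y 0.0937 tau 0.217 theta,h if touching [0.266 4.437] F [-2.6  0.7 -1.4] q [0.06 0.37 1.36 0.01 1.63 0.02]
```

The lever went past +0.15 at low force and seems to have snapped over. I'll follow it a little further and look.

Emit:
servo_tool(plan=[[[0,3,0,-1,0,0.02,0],[0,3,0,-1.5,0,0.02,0],[0,3,0,-1.5,0,0.02,0],[0,3,0,-1.5,0,0.02,0],[0,0,0,0,0,0,0]]])

```text
t: 12.55
tool_pos: [0.5981, 0.0935, 0.1514]
orientation: [-2.01, -2.106, 0.301]
force: [1.1, 0.9, 0.3]
opening: 0.0464
```

```bash
python3 -c "
from h import *
st(-13); wrist('w6')"
```

```text
t 12.55 rel [48.1 77.4] y 0.0935 tau 0.297 theta,h if touching [0.419 3.782] F [1.1 0.9 0.3] q [0.06 0.48 1.24 0.02 1.72 0.01]
[299.9581517 251.3238884] [ 283  215   34   75 2294]
```

View pics/w6.png

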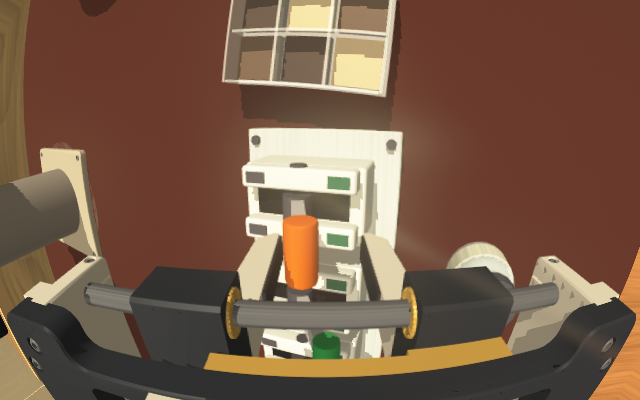

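The bar at (300,251) is nearer the left (-x) finger but off it. I'll push on gently towards the end stop.

Emit:
servo_tool(plan=[[[0,3,0,-1,0,0,0],[0,3,0,-1,0,0,0],[0,2,0,-1,0,0,0],[0,0,0,0,0,0,0]]])

```text
t: 13.0
tool_pos: [0.6058, 0.0936, 0.1494]
orientation: [-2.011, -2.108, 0.3]
force: [0.0, 0.5, -0.8]
opening: 0.0462
```

Emit:
servo_tool(plan=[[[0,2,0,-1,0,0,0],[0,0,0,0,0,0,0]]])

```text
t: 13.2
tool_pos: [0.6077, 0.0936, 0.1483]
orientation: [-2.011, -2.107, 0.3]
force: [-0.3, -0.5, -0.2]
opening: 0.0463
```

```bash
python3 -c "
from h import *
st(-13); wrist()"
```

```text
t 13.2 rel [57.7 74.3] y 0.0936 tau 0.296 theta,h if touching [0.54  5.469] F [-0.3 -0.5 -0.2] q [0.06 0.51 1.21 0.02 1.72 0.01]
[309.29454545 248.88590909] [ 293  214   33   72 2200]
```

The bar moved ahead of the finger to about +0.58 and contact force is zero. Now I'll retract along the tool axis and check.

Emit:
servo_tool(plan=[[[0,2,0,10,0,0,0],[0,3,0,10,0,0,0],[0,6,0,20,0,0,0],[0,8,0,25,0,0,0],[0,0,0,30,0,0,0],[0,-30,0,30,0,-0.1,0],[0,-40,0,20,0,-0.1,0],[0,-40,0,0,0,-0.1,0],[0,-40,0,0,0,0,0],[0,-40,0,0,0,0,0],[0,0,0,0,0,0,0]]])

```text
t: 14.35
tool_pos: [0.454, 0.0941, 0.2887]
orientation: [-2.143, -2.248, 0.054]
force: [1.3, 0.7, 1.4]
opening: 0.0464
```

```bash
python3 -c "
from h import *
st(-13)
for n in('scene','top'): cv2.imwrite(f'pics/{n}9.png',eyes.read_camera(n)[:,:,::-1])
a=cv2.imread('pics/scene9.png')[100:300,150:450]; b=cv2.imread('pics/top9.png')[120:270,200:450]
r=lambda x:cv2.resize(x,(780,int(x.shape[0]*780/x.shape[1]/1.75)))
cv2.imwrite('pics/fin.png',np.vstack([r(a),r(b)]))
bars(10)
"
```

```text
t 14.35 rel [-96.  214.7] y 0.0941 tau 0.05 theta,h if touching [-0.505 11.898] F [1.3 0.7 1.4] q [ 0.09 -0.21  1.72  0.    1.69  0.04]Traceback (most recent call last):
  File "<string>", line 8, in <module>
    bars(10)
    ~~~~^^^^
  File "h.py", line 20, in bars
    B={n:blob(ims[n],c) for n in ims}
         ~~~~^^^^^^^^^^
  File "h.py", line 10, in blob
    n,l,s,ce=cv2.connectedComponentsWithStats(m); i=1+np.argmax(s[1:,4]); return ce[i],s[i]
                                                      ~~~~~~~~~^^^^^^^^^
    return _wrapfunc(a, 'argmax', axis=axis, out=out, **kwds)
    return bound(*args, **kwds)
ValueError: attempt to get argmax of an empty sequence
```

View pics/fin.png

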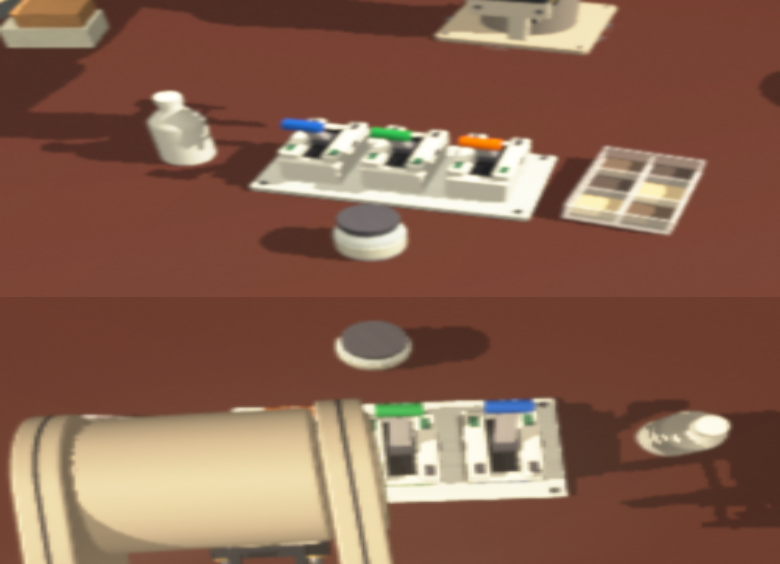

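The scene view shows all three bars on one straight line: blue (303,125), green (390,133) and orange (479,142), so all three are on. The sorter, bottle and jar haven't moved, and the arm is clear.

```bash
python3 -c "
from plant import job
print(job.close_job())"
```

```text
the job is handed in; nothing more can be done
None
```

The orange breaker is reset and on, and I handed the job in at about 15 s with the robot touching nothing.

- **Off:** I straddled the orange bar with the half-open fingers and pushed it to its firm stop at about -0.8 rad. The force peaked near 18 N, under the 30 N limit. Partway, joint 3 nearly reached its range limit, so I reduced the tool tilt and pushed again.
- **On:** The other finger threw the lever over. It passed +0.15 with at most about 6 N and snapped over, and the force was near zero before I pulled away.
- **Last checks:** In the final scene picture the orange bar is in line with blue and green, which are still on. The sorter, bottle and jar look where they were. This was judged by eye: my final measurement of the bar positions failed because the arm blocked the top camera's view of the orange bar.

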